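Free the griddle's crumb tray from its spring-loaded captive screw

TASK

Free and open the crumb tray of the griddle. Lift the round captive thumb screw on the griddle's front deck against its spring until its thread can catch, turn it anticlockwise up its thread to the end so that it stays out by itself when let go, then draw the tray fully out towards you by its upright lip and let go. Do not force the screw or the tray, and leave the mug, the jar and the spatula where they are.

Things in the scene. Friction and masses are not known exactly. Their poses are not given: they have to be found in the camera images.
- griddle: low steel counter-top griddle, fixed: 220 (x) x 280 (y) mm, front deck 80 mm up, dark cooking plate behind it 84 mm up, its rim to 88; black dial on the front face. Origin: centre of its underside on the counter, z up; its front, where the tray comes out, faces its own -x. In this frame the screw's upright axis is at x -75, y 75 mm; the tray lip at x -153, y -30 mm when shut.
- screw_grip (a point): centre of the captive screw's round knurled steel knob (29 mm diameter, 28 mm high), on its axis, moves with it: 114 mm above the counter with the screw fully in, as at the start. A collar of 26 mm diameter below the knob tops out at 88 mm. Spring: pushes the screw in with 4 N, plus 0.35 N per mm of lift. It turns with 0.06 N m of friction.
- screw: the captive screw; origin on its axis at counter height when fully in, z up along the axis, so its height is the lift. A cross pin inside works a coarse two-start thread. Where the pin is under the thread a pull stops hard at 3 mm of lift: turn the screw anticlockwise from above (up to 1.3 rad) until it lifts 12 to 15 mm. That window is 0.65 rad wide and comes every half turn.
- thread_block: the hidden thread in the griddle, fixed; origin on the screw's axis at deck height. It bears 40 N, no more. Lifted 13 to 15 mm and turned anticlockwise, the pin enters within 1.1 rad, climbs evenly from 12 to 18 mm of lift over 1.2 rad (3 mm axial play, so the hand must rise along), then 0.2 rad level to a hard stop. In the thread the screw stays where it is left. From 16 mm on its tip clears the tray.
- tray: crumb tray of aluminium; its frame coincides with the griddle's when shut and moves along the griddle's -x, 60 mm to its stop. The screw's tip locks it (1.5 mm play) until the screw is out; then it slides with about 1.5 N of friction and stays where it is left.
- tray_grip (a point): grasp point on the tray's upright lip: a plate 8 mm thick (griddle's x), 70 mm wide (griddle's y), its top edge 75 mm above the counter; this point is 15 mm below the edge, in mid-width and mid-thickness. 34 mm free between lip and tray front; foot of the lip 26 mm above the counter. Moves with the tray.
- mug: bystander: blue mug, 80 mm across, 95 mm high, left of the griddle, origin at the centre of its underside
- jar: bystander: jar, 60 mm across, 110 mm high, right of the griddle, origin at the centre of its underside
- spatula: bystander: spatula with black handle, 230 mm long along its x, lying across the griddle's cooking plate, origin under its middle

How it is judged (in metres and radians):
On the way, in this order (a step that is already met when the one before it is completed fails the run):
1. the screw has been driven out to at least 16.5 mm and stays there with nothing touching it, the tray still shut (z of screw_grip in the frame of griddle above 0.1305 m and contact force between the fingers and screw below 0.05 N and x of tray in the frame of griddle above -0.006 m), for 0.3 s.
2. the tray has been drawn out to at least 54 mm (x of tray in the frame of griddle below -0.054 m), for 0.1 s.
At the end, for the whole second after the job is handed in: The screw stays out by itself, lifted at least 16.5 mm; the tray is drawn out at least 54 of its 60 mm and at rest; mug, jar and spatula are at rest where they were (z of screw_grip in the frame of griddle above 0.1305 m and x of tray in the frame of griddle below -0.054 m and linear speed of tray below 0.01 m/s and linear speed of each of mug, jar, spatula below 0.02 m/s); the robot touches nothing.
It fails at once if the screw was forced in its thread (over 45 N between the screw and its thread) (contact force between screw and thread_block above 45 N).
It fails at once if the locked tray was forced against the screw (over 25 N) (contact force between screw and tray above 25 N).
It fails at once if the mug was moved over 25 mm (distance of mug from where it was at the start of the episode above 0.025 m).
It fails at once if the jar was moved over 25 mm (distance of jar from where it was at the start of the episode above 0.025 m).
It fails at once if the spatula was moved over 25 mm (distance of spatula from where it was at the start of the episode above 0.025 m).
It also fails if it takes over 64 s, if anything falls off the work surface, if the arm or the gripper's body presses on something with over 40 N, if the wrist force passes 120 N, or if a joint passes its speed limit or range.

ROBOT

A 6-joint arm with a two-finger parallel gripper is mounted at the origin on the work surface. World frame = base frame: x ahead of the robot, y to its left, z up, the work surface at z = 0. Lengths are in m, angles in degrees, forces in N, time in s.
With the tool pointing down it reaches from about 0.425 to 0.925 m from the base axis. Payload 12.5 kg.
Tool frame: the origin (TCP) lies midway between the tips of the shut fingers; the grasp point (between the pads) lies 19 mm behind it; z points along the fingers, y is the line along which they close (so a half turn about z gives the same grasp; the last joint's range is limited). The gripper opens to 85 mm and grips with 20 to 120 N. Pads are 22 mm wide; open, the fingers measure 114 mm over their backs; the gripper's body (76 mm by 85 mm) begins 54 mm behind the grasp point. The pads swing forward as they close: fully open they stand 13 mm farther back than shut.
Start: joints at [-82.712, 28.126, 89.318, -0, 62.55, -6.05], TCP at [0.144, -0.608, 0.231] pointing down, gripper open.
Joint ranges: [-177.58, 177.58], [-47.91, 125.51], [2.72, 160], [-65.01, 245.01], [3.68, 167.84], [-153.87, 153.87]. Speed limits (degrees/s): [127.2, 127.2, 159.86, 180, 180, 180].

INTERFACE

Orientations are given as [roll, pitch, yaw] about the fixed x, y, z axes, in that order (R = Rz(yaw) Ry(pitch) Rx(roll)).
In Python, from cell import r, cams gives the robot as it stands. The module is installed in compiled form; this text tells all that it offers.
- The arm moves only by the shell command python3 -m inch 'ROWS' [OPENING] [FORCE]. ROWS is JSON, a list of rows, each an object of numbers: "x", "y", "z": the shift along the tool's x, y, z in mm; "wx", "wy", "wz": the turn, a rotation vector about the tool's x, y, z in degrees. A call has 1 to 8 rows; each row is the pose to reach, as a shift and turn from the pose commanded when the call began, along the tool's axes at that moment; what a row does not reach only later rows make up. A row lasts 1/10 s, in which the tool goes at most 50 mm and 8.59 degrees, less where a joint would pass 70% of its speed; a pose out of reach is approached as far as the arm can. A call with a gripper value outside its range is refused whole. OPENING is the opening, from -1 (shut) to 1 (fully open), set as the call begins (- or left out, the last holds). The fingers move at their own pace and stop on an object; FORCE is the grip in N (left out, the last holds). Time passes only in rows, so rows that repeat a pose let the fingers close. It gives the time, the measured TCP pose, the force and the opening at its end, in the units of the state.
- r.get_obs(): the state, without advancing time (a new reading comes with each control period).
- cams.camera(name): name is "side" or "top"; returns the picture (384x512x3 uint8, red, green, blue); there is no depth.
- cams.camera_model(name): a dict with "intrinsics" (3x3 intrinsics, pixels), "rvec" (rotation vector, rad) and "tvec" (3), from world to camera coordinates, as OpenCV has them. Camera axes: x right, y down, z forward; pixel columns grow to the right and rows downward; lengths in m; the calibration is good to about 2 mm. A picture is of the moment at which its call begins. camera_model takes no time and is no camera call.
- r.finish_job(): hands the job in, once; it reports no verdict.
Trained networks look in the newest picture that a camera, given by its name, has taken for a name from the list of things; names that differ only in an ending like _2 or _b are one class to them, and where a whole thing is asked for, a point or a joint stands for the part that bears it (a point fixed in the world has none). Each returns a list of dicts, best first, with "score" (0 to 1); they miss things now and then, are a little off and sometimes report something else, mostly with a low value. They report only what shows in the picture. A call takes as long as a camera call.
- cams.boxes_of(query, camera): "location" ([x, y, z] in m, in the coordinates of the camera as it stood for that picture, good to about 4 mm: the middle of the surface that is visible of it).
The state is a dict: "t": time; "qpos": joint angles; "dq": joint speeds; "tau": joint torques, N m; "tool_pos": TCP position; "tcp_rot": TCP orientation; "contact_force": force on the tool from outside, world axes, zero at the start; "ft_torque": the same for the moment, N m; "opening": finger opening in m.
Only numpy, scipy, OpenCV 4.12 (cv2) and the standard library are available. Lean on these libraries where they do the work, as an engineer would, in place of code of your own. Each camera call takes 0.05 s, during which the arm holds its last target. There are 200 camera calls.

## Working session

There is one attempt and no reset: what is moved stays moved. The work goes in short steps, Python scripts to look and compute and a shell command to move; the robot and the scene stay as the last step left them, time stands still between calls to the robot, and variables do not carry over. Pictures are saved under pics/ and viewed, on a budget of 10 in all, crops included, one or two more only if the job needs it, and the job is handed in when it is done.

```bash
mkdir -p pics; cat > h.py <<'E'
import numpy as np, cv2
from cell import r, cams
def cam(n):
    m=cams.camera_model(n); K=np.array(m["intrinsics"],float); R,_=cv2.Rodrigues(np.array(m["rvec"],float)); t=np.array(m["tvec"],float).ravel(); return K,R,t
def world(p,n):
    K,R,t=cam(n); return R.T@(np.array(p)-t)
def shot(n,f):
    im=cams.camera(n); cv2.imwrite("pics/"+f,im[:,:,::-1]); return im
def proj(p,n):
    K,R,t=cam(n); q=K@(R@np.array(p,float)+t); return q[:2]/q[2]
E
python3 - <<'E'
from h import *
np.set_printoptions(precision=4,suppress=True)
for n in("side","top"):
    shot(n,n+"0.png")
    K,R,t=cam(n);print(n,-R.T@t,K[0,0])
    for q in("griddle","screw_grip","screw","tray_grip","tray","mug","jar","spatula"):
        for d in cams.boxes_of(q,n)[:2]:
            w=world(d["location"],n);print(q,round(d["score"],2),w,proj(w,n))
print(r.get_obs())
a=cv2.imread("pics/side0.png");b=cv2.imread("pics/top0.png")
E
```

```text
side [ 0.4648 -0.5662  0.5909] 350.40853998864515
griddle 0.56 [0.6502 0.0072 0.0798] [251.1622 203.8884]
screw_grip 0.67 [ 0.6391 -0.1666  0.0788] [274.9079 262.2311]
screw_grip 0.52 [0.6173 0.1412 0.1196] [220.9484 160.8686]
screw 0.51 [0.6183 0.1432 0.1219] [221.04   159.5722]
tray_grip 0.92 [0.5497 0.0454 0.0256] [205.9502 220.5563]
tray 0.56 [0.5478 0.0471 0.0249] [205.0407 220.4697]
mug 0.95 [0.6784 0.3102 0.0738] [227.6006 140.192 ]
mug 0.25 [0.6517 0.0057 0.0791] [252.0064 204.3821]
jar 0.57 [ 0.6402 -0.1681  0.0769] [275.7491 263.3176]
spatula 0.77 [0.7114 0.1035 0.0872] [262.235  172.7084]
top [0.461  0.0274 1.0488] 444.20868889476753
griddle 0.86 [0.6574 0.0614 0.0796] [246.0717 186.2901]
screw_grip 0.51 [0.6191 0.1582 0.1253] [199.146  199.0984]
screw 0.45 [0.6168 0.1501 0.1285] [202.7752 199.9541]
tray_grip 0.94 [0.5512 0.0545 0.0278] [248.7874 236.1807]
tray 0.6 [0.5492 0.055  0.0228] [248.6063 237.2658]
mug 0.6 [0.6885 0.3422 0.0482] [125.5513 174.0485]
jar 0.97 [ 0.6434 -0.1392  0.1092] [338.7239 191.246 ]
spatula 0.77 [0.7209 0.1119 0.0863] [224.0126 157.6047]
{'t': 0.9, 'qpos': array([-82.7128,  28.1263,  89.3176,   0.0021,  62.5495,  -6.0496]), 'dq': array([-0.1319, -0.0532, -0.0832, -0.0324, -0.0728,  0.0634]), 'tau': array([ -0.0002, -61.8262, -26.1844,  -0.0002,   0.0003,  -0.    ]), 'tool_pos': array([ 0.1442, -0.6082,  0.2313]), 'tcp_rot': array([179.9933,  -0.0011,  13.3358]), 'contact_force': array([-0.5004,  0.3711,  0.5214]), 'ft_torque': array([ 0.0106, -0.0343,  0.022 ]), 'opening': 0.0854777715266578}
```

View pics/top0.png

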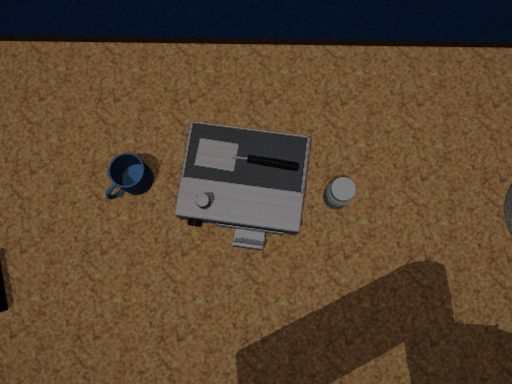

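View pics/side0.png

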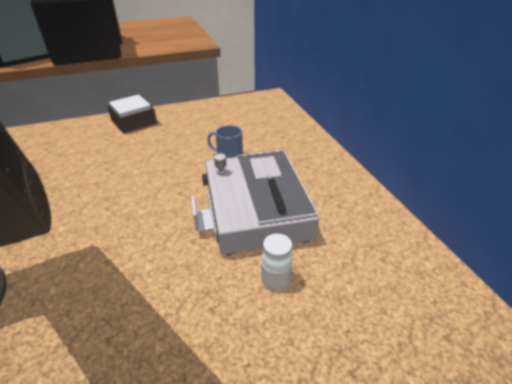

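The top view shows the griddle (corners about (178,215), (299,231), (309,135), (191,124)), the knob at (203,200), the lip at (248,245), the mug at (126,170) and the jar at (341,192). The arm is clear of all of them. I'll fit the griddle's pose next.

```bash
python3 - <<'E'
from h import *
im=cv2.imread("pics/top0.png")[110:260,165:325]
cv2.imwrite("pics/c1.png",cv2.resize(im,None,fx=5,fy=4*5/4*0.8,interpolation=cv2.INTER_CUBIC)[:600])
im=cv2.imread("pics/side0.png")[140:260,180:330]
cv2.imwrite("pics/c2.png",cv2.resize(im,None,fx=5,fy=5,interpolation=cv2.INTER_CUBIC))
E
```

```text
(no output)
```

View pics/c1.png

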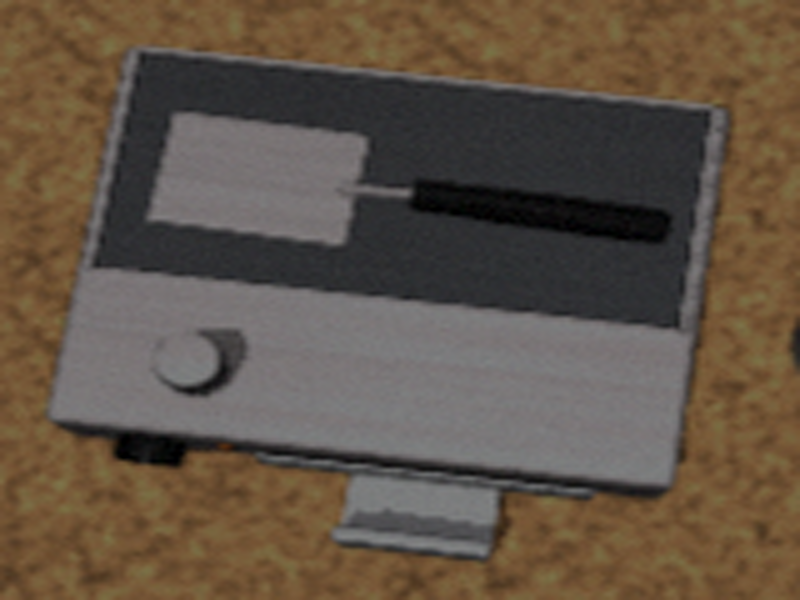

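View pics/c2.png

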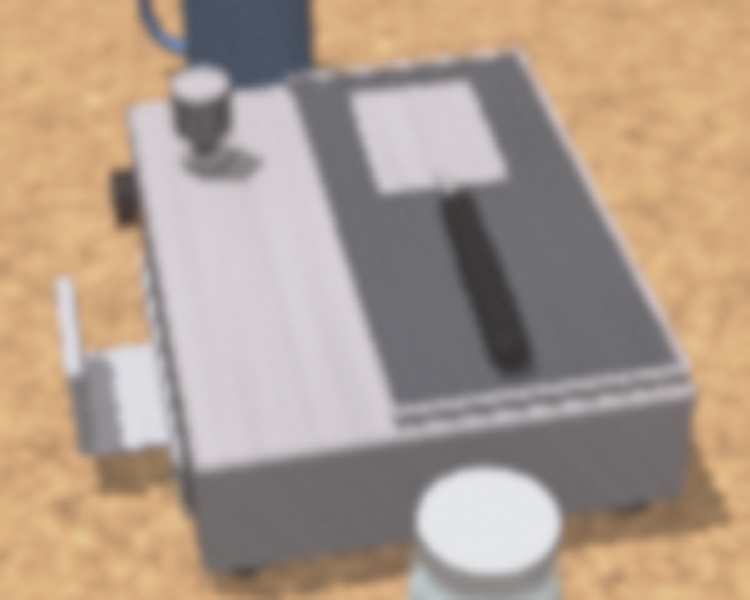

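```bash
cat > fit.py <<'E'
from h import *
from scipy.optimize import least_squares
T=[((52,414),(-110,140,80)),((672,487),(-110,-140,80)),((130,49),(110,140,88)),((728,106),(110,-140,88)),((190,360),(-75,75,128)),((414,541),(-153,-30,75))]
S=[((201,83),(-75,75,128)),((198,470),(-110,-140,80)),((131,108),(-110,140,80)),((692,370),(110,-140,88)),((518,48),(110,140,88))]
obs=[("top",(165+u/5,110+v/4),p) for (u,v),p in T]+[("side",(180+u/5,140+v/5),p) for (u,v),p in S]
def w(q,p):
    c,s=np.cos(q[2]),np.sin(q[2]);p=np.array(p)/1000
    return np.array([q[0]+c*p[0]-s*p[1],q[1]+s*p[0]+c*p[1],p[2]])
f=lambda q:np.concatenate([proj(w(q,p),n)-u for n,u,p in obs])
if __name__=="__main__":
    np.set_printoptions(precision=4,suppress=True)
    s=least_squares(f,[.68,.06,-.12],loss="soft_l1");q=s.x
    print(q,np.degrees(q[2]));print(f(q).reshape(-1,2))
    print("screw",w(q,(-75,75,114)),"lip",w(q,(-153,-30,60)), "lip out",w(q,(-213,-30,60)))
    for n in ("top","side"):
        o=[x for x in obs if x[0]==n]
        print(n,least_squares(lambda q:np.concatenate([proj(w(q,p),n)-u for _,u,p in o]),q).x)
E
python3 fit.py
```

```text
[ 0.6827  0.0662 -0.1186] -6.793423153210874
[[-1.271   1.7375]
 [ 1.2996  0.5054]
 [-1.0589 -2.5053]
 [ 1.6294 -1.2183]
 [ 0.0654 -0.1246]
 [ 0.2298  0.0485]
 [-0.4402 -0.3663]
 [-1.3144 -0.4758]
 [-1.5221 -1.4063]
 [ 2.473   1.1718]
 [ 0.9225 -1.5255]]
screw [0.6171 0.1495 0.114 ] lip [0.5272 0.0545 0.06  ] lip out [0.4676 0.0616 0.06  ]
top [ 0.6822  0.0664 -0.1207]
side [ 0.6824  0.0659 -0.1159]
```

```bash
cat > to.py <<'E'
# usage: to.py x y z yaw  -> shift/turn in tool axes from current pose
import sys
from h import *
from scipy.spatial.transform import Rotation as Ro
o=r.get_obs();x,y,z,yaw=map(float,sys.argv[1:5])
R=Ro.from_euler("xyz",o["tcp_rot"],degrees=True)
d=R.inv().apply(np.array([x,y,z])-o["tool_pos"])*1000
w=(R.inv()*Ro.from_euler("xyz",[180,0,yaw],degrees=True)).as_rotvec(degrees=True)
print("shift",d.round(1),"turn",w.round(2),"q",o["qpos"].round(1),"pos",o["tool_pos"].round(4),o["tcp_rot"].round(2),"t",o["t"])
E
python3 to.py 0.45 -0.40 0.231 -20; python3 to.py 0.617 0.1495 0.18 -45
```

```text
shift [ 3.456e+02 -1.320e+02  3.000e-01] turn [ 1.000e-02 -0.000e+00  3.334e+01] q [-82.7  28.1  89.3   0.   62.5  -6. ] pos [ 0.1442 -0.6082  0.2313] [179.99  -0.    13.34] t 0.9
shift [ 634.8 -628.2   51.3] turn [ 1.000e-02 -0.000e+00  5.834e+01] q [-82.7  28.1  89.3   0.   62.5  -6. ] pos [ 0.1442 -0.6082  0.2313] [179.99  -0.    13.34] t 0.9
```

```bash
python3 -m inch '[{"x":43,"y":-16,"wz":4},{"x":86,"y":-33,"wz":8},{"x":129,"y":-49,"wz":12},{"x":172,"y":-66,"wz":16},{"x":215,"y":-82,"wz":20},{"x":258,"y":-99,"wz":25},{"x":301,"y":-115,"wz":29},{"x":345,"y":-132,"wz":33}]' 1 60; python3 to.py 0.617 0.1495 0.2 -45
```

```text
shift [ 634.8 -628.2   31.3] turn [ 1.000e-02 -0.000e+00  5.834e+01] q [-82.7  28.1  89.3   0.   62.5  -6. ] pos [ 0.1442 -0.6082  0.2313] [179.99  -0.    13.34] t 0.9validation failed for argument at $[0]...
```

```bash
python3 -m inch '[{"x":43,"y":-16,"z":0,"wx":0,"wy":0,"wz":4}]' 1 60; echo; python3 -m inch '[{"x":43.0,"y":-16.0,"wz":4.0}]' 1; python3 -m inch '[{"x":43,"y":-16,"z":0,"wx":0,"wy":0,"wz":4}]'
```

```text
t: 1.0
tool_pos: [0.1799, -0.5845, 0.231]
tcp_rot: [179.9, 0.0, 9.1]
contact_force: [0.7, -0.0, -0.5]
opening: 0.0857

t: 1.1
tool_pos: [0.2222, -0.5595, 0.2311]
tcp_rot: [-180.0, -0.0, 5.0]
contact_force: [0.7, -0.5, 0.1]
opening: 0.0852validation failed for argument at $[0]...
```

```bash
python3 to.py 0.46 -0.36 0.231 -22; python3 to.py 0.46 -0.36 0.231 -22 >/dev/null
```

```text
shift [ 2.544e+02 -1.779e+02  2.000e-01] turn [-1.000e-02  0.000e+00  2.703e+01] q [-74.6  26.3  92.7   0.   61.1  10.3] pos [ 0.2222 -0.5595  0.2311] [-179.99   -0.      5.03] t 1.1
```

```bash
python3 -m inch '[{"x":40,"y":-28,"z":0,"wx":0,"wy":0,"wz":4},{"x":80,"y":-56,"z":0,"wx":0,"wy":0,"wz":8},{"x":120,"y":-84,"z":0,"wx":0,"wy":0,"wz":12},{"x":160,"y":-112,"z":0,"wx":0,"wy":0,"wz":16},{"x":200,"y":-140,"z":0,"wx":0,"wy":0,"wz":21},{"x":254,"y":-178,"z":0,"wx":0,"wy":0,"wz":27},{"x":254,"y":-178,"z":0,"wx":0,"wy":0,"wz":27},{"x":254,"y":-178,"z":0,"wx":0,"wy":0,"wz":27}]'; python3 to.py 0.617 0.1495 0.2 -45
```

```text
t: 1.9
tool_pos: [0.46, -0.3576, 0.2313]
tcp_rot: [180.0, -0.0, -21.4]
contact_force: [-0.3, -0.4, 0.3]
opening: 0.0852
shift [ -39.  -529.4   31.3] turn [ 0.000e+00 -1.000e-02  2.358e+01] q [-44.4  24.7  95.4   0.   59.9  67.1] pos [ 0.46   -0.3576  0.2313] [ 1.800e+02 -1.000e-02 -2.142e+01] t 1.9
```

```bash
python3 -m inch '[{"x":-39,"y":-529,"z":0,"wx":0,"wy":0,"wz":24},{"x":-39,"y":-529,"z":0,"wx":0,"wy":0,"wz":24},{"x":-39,"y":-529,"z":0,"wx":0,"wy":0,"wz":24},{"x":-39,"y":-529,"z":0,"wx":0,"wy":0,"wz":24},{"x":-39,"y":-529,"z":0,"wx":0,"wy":0,"wz":24},{"x":-39,"y":-529,"z":0,"wx":0,"wy":0,"wz":24},{"x":-39,"y":-529,"z":0,"wx":0,"wy":0,"wz":24},{"x":-39,"y":-529,"z":0,"wx":0,"wy":0,"wz":24}]'; python3 to.py 0.617 0.1495 0.17 -45
```

```text
t: 2.7
tool_pos: [0.5771, 0.0176, 0.2314]
tcp_rot: [180.0, -0.0, -45.7]
contact_force: [1.1, -1.0, -0.6]
opening: 0.0858
shift [ -66.5 -120.7   61.4] turn [ 0.01 -0.03 -0.68] q [ -4.8  24.2  96.2  -0.   59.6 130.9] pos [0.5771 0.0176 0.2314] [ 1.7999e+02 -3.0000e-02 -4.5680e+01] t 2.7
```

```bash
python3 -m inch '[{"x":-22,"y":-40,"z":20,"wx":0,"wy":0,"wz":0},{"x":-44,"y":-80,"z":40,"wx":0,"wy":0,"wz":0},{"x":-66,"y":-121,"z":55,"wx":0,"wy":0,"wz":0},{"x":-66,"y":-121,"z":61,"wx":0,"wy":0,"wz":0},{"x":-66,"y":-121,"z":61,"wx":0,"wy":0,"wz":0},{"x":-66,"y":-121,"z":61,"wx":0,"wy":0,"wz":0}]'; python3 to.py 0.617 0.1495 0.095 -45
python3 - <<'E'
from h import *
for n in("side","top"): shot(n,n+"1.png")
a=cv2.imread("pics/side1.png")[80:230,150:310];b=cv2.imread("pics/top1.png")[130:280,130:290]
cv2.imwrite("pics/v1.png",cv2.resize(np.hstack([a,b]),None,fx=2.5,fy=2.5,interpolation=cv2.INTER_CUBIC))
E
```

```text
t: 3.3
tool_pos: [0.6174, 0.1472, 0.1706]
tcp_rot: [180.0, -0.0, -45.7]
contact_force: [0.8, -0.5, 0.4]
opening: 0.0856
shift [-1.9 -1.3 75.6] turn [ 0.01 -0.02 -0.72] q [  7.5  32.5  91.6  -0.   55.9 143.2] pos [0.6174 0.1472 0.1706] [ 1.7999e+02 -2.0000e-02 -4.5720e+01] t 3.3
```

View pics/v1.png

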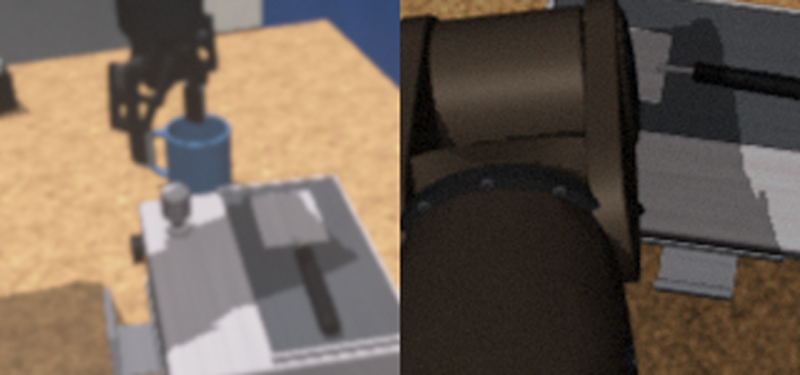

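The fingers hang over the knob in the side view (knob about (175,200) in the crop) and straddle it. I'll descend now.

```bash
python3 -m inch '[{"x":-1.9,"y":-1.3,"z":25,"wx":0,"wy":0,"wz":0},{"x":-1.9,"y":-1.3,"z":45,"wx":0,"wy":0,"wz":0},{"x":-1.9,"y":-1.3,"z":60,"wx":0,"wy":0,"wz":0},{"x":-1.9,"y":-1.3,"z":70,"wx":0,"wy":0,"wz":0},{"x":-1.9,"y":-1.3,"z":73,"wx":0,"wy":0,"wz":0},{"x":-1.9,"y":-1.3,"z":73,"wx":0,"wy":0,"wz":0}]'
python3 to.py 0.617 0.1495 0.097 -45
python3 -m inch '[{"x":0,"y":0,"z":0,"wx":0,"wy":0,"wz":0},{"x":0,"y":0,"z":0,"wx":0,"wy":0,"wz":0},{"x":0,"y":0,"z":0,"wx":0,"wy":0,"wz":0},{"x":0,"y":0,"z":0,"wx":0,"wy":0,"wz":0}]' -0.1 20
```

```text
t: 4.0
tool_pos: [0.617, 0.151, 0.0974]
tcp_rot: [180.0, -0.0, -45.7]
contact_force: [0.2, -0.4, -0.1]
opening: 0.0855
shift [1.1 1.1 0.4] turn [ 0.   -0.01 -0.68] q [  7.8  37.6  94.9  -0.   47.5 143.5] pos [0.617  0.151  0.0974] [ 1.800e+02 -1.000e-02 -4.568e+01] t 4.0
t: 4.4
tool_pos: [0.617, 0.1513, 0.0976]
tcp_rot: [-180.0, -0.0, -45.7]
contact_force: [-0.7, -0.3, 0.8]
opening: 0.0382
```

```bash

python3 -m inch '[{"x":1.2,"y":1.2,"z":1,"wx":0,"wy":0,"wz":0},{"x":1.2,"y":1.2,"z":1,"wx":0,"wy":0,"wz":0}]' -0.1 20
python3 -m inch '[{"x":0,"y":0,"z":0,"wx":0,"wy":0,"wz":0},{"x":0,"y":0,"z":0,"wx":0,"wy":0,"wz":0},{"x":0,"y":0,"z":0,"wx":0,"wy":0,"wz":0},{"x":0,"y":0,"z":0,"wx":0,"wy":0,"wz":0}]' -1 20
python3 to.py 0.617 0.1495 0.097 -45
python3 -c "
from h import *
print(r.get_obs()['contact_force'],r.get_obs()['ft_torque'])"
```

```text
t: 4.6
tool_pos: [0.6168, 0.1494, 0.0962]
tcp_rot: [180.0, -0.0, -45.7]
contact_force: [0.1, 0.1, 0.0]
opening: 0.0385
t: 5.0
tool_pos: [0.6177, 0.1502, 0.0965]
tcp_rot: [-179.9, -0.1, -45.7]
contact_force: [3.9, 3.9, 0.1]
opening: 0.0282
shift [ 0.   1.  -0.5] turn [-0.12 -0.05 -0.66] q [  7.7  37.6  95.    0.   47.3 143.3] pos [0.6177 0.1502 0.0965] [-1.7988e+02 -5.0000e-02 -4.5660e+01] t 5.0
[3.94627968 3.89502687 0.14619827] [ 0.65436696 -0.47876151 -0.02025271]
```

```bash

python3 -m inch '[{"x":0,"y":-1.2,"z":0,"wx":0,"wy":0,"wz":0},{"x":0,"y":-1.2,"z":0,"wx":0,"wy":0,"wz":0},{"x":0,"y":-1.2,"z":0,"wx":0,"wy":0,"wz":0}]' -1 40
python3 -m inch '[{"x":0,"y":0,"z":-1,"wx":0,"wy":0,"wz":0},{"x":0,"y":0,"z":-2,"wx":0,"wy":0,"wz":0},{"x":0,"y":0,"z":-2,"wx":0,"wy":0,"wz":0}]' 
```

```text
t: 5.3
tool_pos: [0.6178, 0.1504, 0.0966]
tcp_rot: [-180.0, -0.0, -45.7]
contact_force: [-0.6, -0.2, 5.3]
opening: 0.0276
t: 5.6
tool_pos: [0.6177, 0.1503, 0.0978]
tcp_rot: [180.0, 0.0, -45.7]
contact_force: [2.1, 0.4, -5.6]
opening: 0.0276
```

```bash
for i in 1; do
python3 -m inch '[{"x":0,"y":0,"z":-1,"wx":0,"wy":0,"wz":0},{"x":0,"y":0,"z":-1,"wx":0,"wy":0,"wz":0},{"x":0,"y":0,"z":-1,"wx":0,"wy":0,"wz":0}]';done
python3 -m inch '[{"x":0,"y":0,"z":-1,"wx":0,"wy":0,"wz":0},{"x":0,"y":0,"z":-1,"wx":0,"wy":0,"wz":0},{"x":0,"y":0,"z":-1,"wx":0,"wy":0,"wz":0}]'
```

```text
t: 5.9
tool_pos: [0.6177, 0.1504, 0.0991]
tcp_rot: [180.0, -0.0, -45.7]
contact_force: [3.2, -0.0, -6.1]
opening: 0.0277
t: 6.2
tool_pos: [0.6177, 0.1504, 0.0999]
tcp_rot: [180.0, 0.0, -45.7]
contact_force: [5.1, 0.1, -13.0]
opening: 0.0276
```

```bash

python3 -m inch '[{"x":0,"y":0,"z":0.3,"wx":0,"wy":0,"wz":-6},{"x":0,"y":0,"z":0.3,"wx":0,"wy":0,"wz":-12},{"x":0,"y":0,"z":0.3,"wx":0,"wy":0,"wz":-12}]'
python3 -m inch '[{"x":0,"y":0,"z":0,"wx":0,"wy":0,"wz":-6},{"x":0,"y":0,"z":0,"wx":0,"wy":0,"wz":-12},{"x":0,"y":0,"z":0,"wx":0,"wy":0,"wz":-12}]'
python3 -m inch '[{"x":0,"y":0,"z":0,"wx":0,"wy":0,"wz":-6},{"x":0,"y":0,"z":0,"wx":0,"wy":0,"wz":-12},{"x":0,"y":0,"z":0,"wx":0,"wy":0,"wz":-12}]'
```

```text
t: 6.5
tool_pos: [0.6177, 0.1503, 0.1001]
tcp_rot: [180.0, -0.0, -33.6]
contact_force: [3.1, -0.2, -7.6]
opening: 0.0276
t: 6.8
tool_pos: [0.6177, 0.1503, 0.1001]
tcp_rot: [180.0, -0.0, -21.7]
contact_force: [2.5, -0.9, -6.2]
opening: 0.0278
t: 7.1
tool_pos: [0.6177, 0.1503, 0.1002]
tcp_rot: [180.0, -0.0, -9.8]
contact_force: [2.5, -1.6, -6.1]
opening: 0.0276
```

```bash

python3 -m inch '[{"x":0,"y":0,"z":-1,"wx":0,"wy":0,"wz":0},{"x":0,"y":0,"z":-1,"wx":0,"wy":0,"wz":0}]'
python3 -m inch '[{"x":0,"y":0,"z":-0.7,"wx":0,"wy":0,"wz":0},{"x":0,"y":0,"z":-0.7,"wx":0,"wy":0,"wz":0}]'
```

```text
t: 7.3
tool_pos: [0.6177, 0.1503, 0.1011]
tcp_rot: [180.0, -0.0, -9.9]
contact_force: [2.0, -3.3, -6.1]
opening: 0.0277
t: 7.5
tool_pos: [0.6176, 0.1503, 0.1017]
tcp_rot: [180.0, 0.0, -9.7]
contact_force: [1.7, -2.6, -7.1]
opening: 0.0273
```

```bash

python3 -m inch '[{"x":0,"y":0,"z":-1,"wx":0,"wy":0,"wz":0},{"x":0,"y":0,"z":-2,"wx":0,"wy":0,"wz":0},{"x":0,"y":0,"z":-2,"wx":0,"wy":0,"wz":0}]'
python3 -m inch '[{"x":0,"y":0,"z":-1,"wx":0,"wy":0,"wz":0},{"x":0,"y":0,"z":-2,"wx":0,"wy":0,"wz":0},{"x":0,"y":0,"z":-2,"wx":0,"wy":0,"wz":0}]'
```

```text
t: 7.8
tool_pos: [0.6177, 0.1503, 0.1037]
tcp_rot: [180.0, 0.0, -9.7]
contact_force: [1.9, -3.4, -6.3]
opening: 0.0274
t: 8.1
tool_pos: [0.6177, 0.1504, 0.1057]
tcp_rot: [180.0, 0.0, -9.7]
contact_force: [1.4, -3.4, -8.2]
opening: 0.0272
```

```bash

python3 -m inch '[{"x":0,"y":0,"z":-1,"wx":0,"wy":0,"wz":0},{"x":0,"y":0,"z":-2,"wx":0,"wy":0,"wz":0},{"x":0,"y":0,"z":-2,"wx":0,"wy":0,"wz":0}]'
python3 -m inch '[{"x":0,"y":0,"z":-1,"wx":0,"wy":0,"wz":0},{"x":0,"y":0,"z":-2,"wx":0,"wy":0,"wz":0},{"x":0,"y":0,"z":-2.5,"wx":0,"wy":0,"wz":0},{"x":0,"y":0,"z":-2.5,"wx":0,"wy":0,"wz":0}]'
python3 - <<'E'
from h import *
shot("side","s2.png")
for d in cams.boxes_of("screw_grip","side")[:2]: print(d["score"],world(d["location"],"side"))
a=cv2.imread("pics/side0.png")[130:190,190:250];b=cv2.imread("pics/s2.png")[130:190,190:250]
cv2.imwrite("pics/v2.png",cv2.resize(np.hstack([a,b]),None,fx=6,fy=6,interpolation=cv2.INTER_CUBIC))
E
```

```text
t: 8.4
tool_pos: [0.6176, 0.1504, 0.1077]
tcp_rot: [180.0, 0.0, -9.7]
contact_force: [2.7, -3.5, -8.9]
opening: 0.0276
t: 8.8
tool_pos: [0.6177, 0.1504, 0.1102]
tcp_rot: [180.0, 0.0, -9.7]
contact_force: [1.6, -3.4, -10.0]
opening: 0.0277
0.43 [0.61412709 0.14597469 0.11545718]
```

View pics/v2.png

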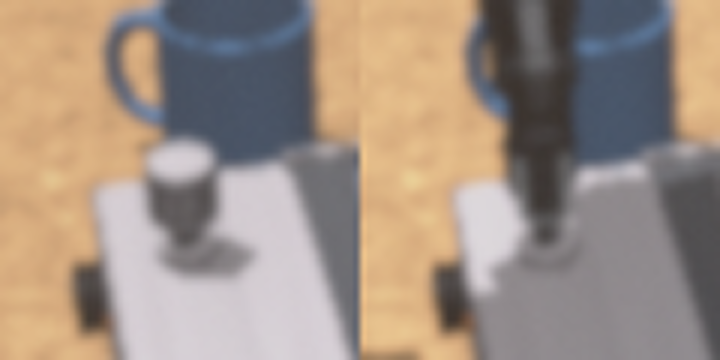

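No slip: the knob has risen with the fingers (about 13.5 mm, and the force follows the spring law). I'll raise slightly, then turn.

```bash

python3 -m inch '[{"x":0,"y":0,"z":-0.5,"wx":0,"wy":0,"wz":-4},{"x":0,"y":0,"z":-0.5,"wx":0,"wy":0,"wz":-8},{"x":0,"y":0,"z":-0.5,"wx":0,"wy":0,"wz":-12}]'
python3 -m inch '[{"x":0,"y":0,"z":0,"wx":0,"wy":0,"wz":-4},{"x":0,"y":0,"z":0,"wx":0,"wy":0,"wz":-8},{"x":0,"y":0,"z":0,"wx":0,"wy":0,"wz":-12}]'
python3 -m inch '[{"x":0,"y":0,"z":0,"wx":0,"wy":0,"wz":-4},{"x":0,"y":0,"z":0,"wx":0,"wy":0,"wz":-8},{"x":0,"y":0,"z":0,"wx":0,"wy":0,"wz":-12}]'
```

```text
t: 9.2
tool_pos: [0.6177, 0.1503, 0.1106]
tcp_rot: [180.0, 0.0, 2.5]
contact_force: [2.6, -5.4, -9.6]
opening: 0.0278
t: 9.5
tool_pos: [0.6177, 0.1503, 0.1106]
tcp_rot: [180.0, 0.0, 14.5]
contact_force: [2.7, -5.0, -9.4]
opening: 0.0281
t: 9.8
tool_pos: [0.6177, 0.1502, 0.1106]
tcp_rot: [180.0, 0.0, 26.5]
contact_force: [2.5, -5.1, -10.4]
opening: 0.0274
```

```bash

python3 -m inch '[{"x":0,"y":0,"z":0,"wx":0,"wy":0,"wz":-4},{"x":0,"y":0,"z":0,"wx":0,"wy":0,"wz":-8},{"x":0,"y":0,"z":0,"wx":0,"wy":0,"wz":-12}]'
python3 -m inch '[{"x":0,"y":0,"z":0,"wx":0,"wy":0,"wz":-4},{"x":0,"y":0,"z":0,"wx":0,"wy":0,"wz":-8},{"x":0,"y":0,"z":0,"wx":0,"wy":0,"wz":-8}]'
```

```text
t: 10.1
tool_pos: [0.6177, 0.1502, 0.1106]
tcp_rot: [180.0, 0.0, 38.5]
contact_force: [2.1, -4.7, -9.6]
opening: 0.0281
t: 10.4
tool_pos: [0.6177, 0.1502, 0.1106]
tcp_rot: [180.0, 0.0, 46.5]
contact_force: [1.2, -5.9, -9.3]
opening: 0.0275
```

```bash

python3 -m inch '[{"x":0,"y":0,"z":0,"wx":0,"wy":0,"wz":-4},{"x":0,"y":0,"z":0,"wx":0,"wy":0,"wz":-8},{"x":0,"y":0,"z":0,"wx":0,"wy":0,"wz":-8}]'
python3 -m inch '[{"x":0,"y":0,"z":0,"wx":0,"wy":0,"wz":-4},{"x":0,"y":0,"z":0,"wx":0,"wy":0,"wz":-8},{"x":0,"y":0,"z":0,"wx":0,"wy":0,"wz":-8}]'
```

```text
t: 10.7
tool_pos: [0.6178, 0.1502, 0.1106]
tcp_rot: [180.0, 0.0, 54.5]
contact_force: [1.9, -6.0, -10.1]
opening: 0.0275
t: 11.0
tool_pos: [0.6178, 0.1502, 0.111]
tcp_rot: [180.0, 0.0, 62.5]
contact_force: [1.9, -6.1, -5.8]
opening: 0.0277
```

The thread now carries the pin (force fell and z rose). From here I follow the pitch, 0.087 mm per degree.

```bash

python3 -m inch '[{"x":0,"y":0,"z":-1,"wx":0,"wy":0,"wz":0},{"x":0,"y":0,"z":-1.4,"wx":0,"wy":0,"wz":-4},{"x":0,"y":0,"z":-1.7,"wx":0,"wy":0,"wz":-8},{"x":0,"y":0,"z":-1.7,"wx":0,"wy":0,"wz":-8}]'
python3 -m inch '[{"x":0,"y":0,"z":-0.4,"wx":0,"wy":0,"wz":-4},{"x":0,"y":0,"z":-0.7,"wx":0,"wy":0,"wz":-8},{"x":0,"y":0,"z":-0.7,"wx":0,"wy":0,"wz":-8}]'
python3 -m inch '[{"x":0,"y":0,"z":-0.4,"wx":0,"wy":0,"wz":-4},{"x":0,"y":0,"z":-0.7,"wx":0,"wy":0,"wz":-8},{"x":0,"y":0,"z":-0.7,"wx":0,"wy":0,"wz":-8}]'
```

```text
t: 11.4
tool_pos: [0.6178, 0.1502, 0.1123]
tcp_rot: [180.0, 0.0, 70.5]
contact_force: [3.1, -6.0, -10.0]
opening: 0.0271
t: 11.7
tool_pos: [0.6178, 0.1502, 0.113]
tcp_rot: [180.0, 0.0, 78.5]
contact_force: [2.8, -6.0, -11.5]
opening: 0.0277
t: 12.0
tool_pos: [0.6179, 0.1502, 0.1137]
tcp_rot: [180.0, 0.0, 86.5]
contact_force: [2.7, -6.9, -10.7]
opening: 0.0279
```

```bash

python3 -m inch '[{"x":0,"y":0,"z":-0.4,"wx":0,"wy":0,"wz":-4},{"x":0,"y":0,"z":-0.7,"wx":0,"wy":0,"wz":-8},{"x":0,"y":0,"z":-0.7,"wx":0,"wy":0,"wz":-8}]'
python3 -m inch '[{"x":0,"y":0,"z":-0.4,"wx":0,"wy":0,"wz":-4},{"x":0,"y":0,"z":-0.7,"wx":0,"wy":0,"wz":-8},{"x":0,"y":0,"z":-0.7,"wx":0,"wy":0,"wz":-8}]'
python3 -m inch '[{"x":0,"y":0,"z":-0.2,"wx":0,"wy":0,"wz":-3},{"x":0,"y":0,"z":-0.3,"wx":0,"wy":0,"wz":-6},{"x":0,"y":0,"z":-0.3,"wx":0,"wy":0,"wz":-6}]'
python3 -c "
from h import *
print(r.get_obs()['ft_torque'])"
```

```text
t: 12.3
tool_pos: [0.6179, 0.1502, 0.1143]
tcp_rot: [180.0, 0.0, 94.5]
contact_force: [3.5, -5.9, -11.8]
opening: 0.0279
t: 12.6
tool_pos: [0.6179, 0.1502, 0.115]
tcp_rot: [180.0, 0.0, 102.5]
contact_force: [4.1, -5.2, -11.8]
opening: 0.028
t: 12.9
tool_pos: [0.6179, 0.1502, 0.1153]
tcp_rot: [180.0, 0.0, 108.4]
contact_force: [3.4, -6.4, -11.4]
opening: 0.0277
[-0.85025076 -0.64943512  0.04413025]
```

```bash
for k in 1; do
python3 -m inch '[{"x":0,"y":0,"z":0,"wx":0,"wy":0,"wz":-4},{"x":0,"y":0,"z":0,"wx":0,"wy":0,"wz":-4}]'; python3 -c "
from h import *
print(r.get_obs()['ft_torque'])"; done
python3 -m inch '[{"x":0,"y":0,"z":0,"wx":0,"wy":0,"wz":-4},{"x":0,"y":0,"z":0,"wx":0,"wy":0,"wz":-4}]'; python3 -c "
from h import *
print(r.get_obs()['ft_torque'])"
```

```text
t: 13.1
tool_pos: [0.6179, 0.1502, 0.1153]
tcp_rot: [180.0, 0.0, 112.5]
contact_force: [3.6, -5.8, -11.6]
opening: 0.0277
[-0.85701589 -0.66825673  0.07741872]
t: 13.3
tool_pos: [0.618, 0.1502, 0.1153]
tcp_rot: [180.0, 0.0, 116.5]
contact_force: [3.9, -5.7, -11.9]
opening: 0.0272
[-0.84357294 -0.65758051  0.06062818]
```

```bash

python3 -m inch '[{"x":0,"y":0,"z":0,"wx":0,"wy":0,"wz":-4},{"x":0,"y":0,"z":0,"wx":0,"wy":0,"wz":-4}]'; python3 -c "
from h import *
print(r.get_obs()['ft_torque'])"
python3 -m inch '[{"x":0,"y":0,"z":0.5,"wx":0,"wy":0,"wz":0},{"x":0,"y":0,"z":0.8,"wx":0,"wy":0,"wz":0},{"x":0,"y":0,"z":0.8,"wx":0,"wy":0,"wz":0}]'; python3 -c "
from h import *
print(r.get_obs()['ft_torque'])"
```

```text
t: 13.5
tool_pos: [0.618, 0.1502, 0.1153]
tcp_rot: [180.0, 0.0, 120.5]
contact_force: [3.3, -5.9, -11.4]
opening: 0.0277
[-0.8293753  -0.72489603 -0.09682094]
t: 13.8
tool_pos: [0.618, 0.1502, 0.1149]
tcp_rot: [180.0, 0.0, 120.3]
contact_force: [3.0, -7.2, -7.2]
opening: 0.0273
[-0.8848104  -0.43382061 -0.06941555]
```

The end stop is reached: torque reversed, and the screw rests on its thread at about 18 mm. I'll let go now.

```bash

python3 -m inch '[{"x":0,"y":0,"z":0,"wx":0,"wy":0,"wz":0},{"x":0,"y":0,"z":0,"wx":0,"wy":0,"wz":0},{"x":0,"y":0,"z":0,"wx":0,"wy":0,"wz":0},{"x":0,"y":0,"z":0,"wx":0,"wy":0,"wz":0},{"x":0,"y":0,"z":0,"wx":0,"wy":0,"wz":0},{"x":0,"y":0,"z":0,"wx":0,"wy":0,"wz":0},{"x":0,"y":0,"z":0,"wx":0,"wy":0,"wz":0},{"x":0,"y":0,"z":0,"wx":0,"wy":0,"wz":0}]' 1
python3 -m inch '[{"x":0,"y":0,"z":-25,"wx":0,"wy":0,"wz":0},{"x":0,"y":0,"z":-60,"wx":0,"wy":0,"wz":0},{"x":0,"y":0,"z":-85,"wx":0,"wy":0,"wz":0},{"x":0,"y":0,"z":-85,"wx":0,"wy":0,"wz":0}]'
python3 to.py 0.527 0.0545 0.2 83.2
python3 - <<'E'
from h import *
shot("side","s3.png")
for d in cams.boxes_of("screw_grip","side")[:2]: print(d["score"],world(d["location"],"side"))
a=cv2.imread("pics/side0.png")[130:240,180:260];b=cv2.imread("pics/s3.png")[130:240,180:260]
cv2.imwrite("pics/v3.png",cv2.resize(np.hstack([a,b]),None,fx=5,fy=5,interpolation=cv2.INTER_CUBIC))
E
```

```text
t: 14.6
tool_pos: [0.6177, 0.1504, 0.1146]
tcp_rot: [-180.0, 0.0, 120.3]
contact_force: [0.5, -0.3, -0.1]
opening: 0.0855
t: 15.0
tool_pos: [0.619, 0.1506, 0.2033]
tcp_rot: [179.7, 0.1, 120.3]
contact_force: [-0.6, -0.0, -0.5]
opening: 0.0852
shift [ -36.5 -128.     2.7] turn [3.400e-01 3.000e-02 3.714e+01] q [  7.7  30.6  89.6  -0.   59.5 -22.6] pos [0.619  0.1506 0.2033] [1.7969e+02 1.3000e-01 1.2034e+02] t 15.0
0.58 [0.61950047 0.1464688  0.13274801]
```

View pics/v3.png

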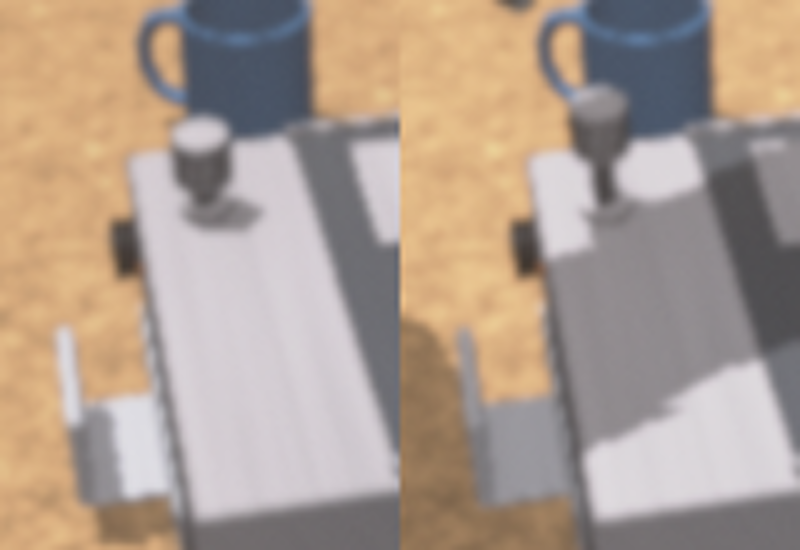

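The screw stands about 18 mm higher and stays out (knob top in the right crop at v≈100, against 135 before), and the tray is still shut. Next is the lip.

```bash

python3 -m inch '[{"x":-9,"y":-32,"z":0,"wx":0.3,"wy":0,"wz":8},{"x":-18,"y":-64,"z":0,"wx":0.3,"wy":0,"wz":16},{"x":-27,"y":-96,"z":0,"wx":0.3,"wy":0,"wz":24},{"x":-36,"y":-128,"z":0,"wx":0.3,"wy":0,"wz":32},{"x":-36.5,"y":-128,"z":0,"wx":0.3,"wy":0,"wz":37.1},{"x":-36.5,"y":-128,"z":0,"wx":0.3,"wy":0,"wz":37.1},{"x":-36.5,"y":-128,"z":0,"wx":0.3,"wy":0,"wz":37.1}]' -0.39 40
python3 to.py 0.527 0.0545 0.1 83.2
```

```text
t: 15.8
tool_pos: [0.5257, 0.0544, 0.1989]
tcp_rot: [-179.7, 0.1, 83.4]
contact_force: [-0.0, 0.1, -0.1]
opening: 0.0261
shift [ 0.5  1.9 98.9] turn [-0.34  0.1   0.19] q [-1.200e+00  2.260e+01  1.048e+02 -1.000e-01  5.290e+01  5.400e+00] pos [0.5257 0.0544 0.1989] [-1.7966e+02  1.0000e-01  8.3390e+01] t 15.8
```

```bash

python3 -m inch '[{"x":0.5,"y":2.5,"z":30,"wx":-0.3,"wy":0.1,"wz":0.2},{"x":0.5,"y":2.5,"z":65,"wx":-0.3,"wy":0.1,"wz":0.2},{"x":0.5,"y":2.5,"z":90,"wx":-0.3,"wy":0.1,"wz":0.2},{"x":0.5,"y":2.5,"z":98,"wx":-0.3,"wy":0.1,"wz":0.2},{"x":0.5,"y":2.5,"z":98,"wx":-0.3,"wy":0.1,"wz":0.2},{"x":0.5,"y":2.5,"z":98,"wx":-0.3,"wy":0.1,"wz":0.2}]'
python3 to.py 0.528 0.055 0.043 83.2
python3 - <<'E'
from h import *
shot("side","s4.png")
b=cv2.imread("pics/s4.png")[150:270,140:280]
cv2.imwrite("pics/v4.png",cv2.resize(b,None,fx=5,fy=5,interpolation=cv2.INTER_CUBIC))
E
```

```text
t: 16.4
tool_pos: [0.5283, 0.0546, 0.1024]
tcp_rot: [179.9, -0.0, 83.1]
contact_force: [0.9, -0.9, -0.3]
opening: 0.026
shift [ 0.4 -0.4 59.4] turn [ 0.07 -0.01 -0.1 ] q [ -1.2  30.6 109.9   0.   39.5   5.7] pos [0.5283 0.0546 0.1024] [ 1.7993e+02 -1.0000e-02  8.3100e+01] t 16.4
```

View pics/v4.png

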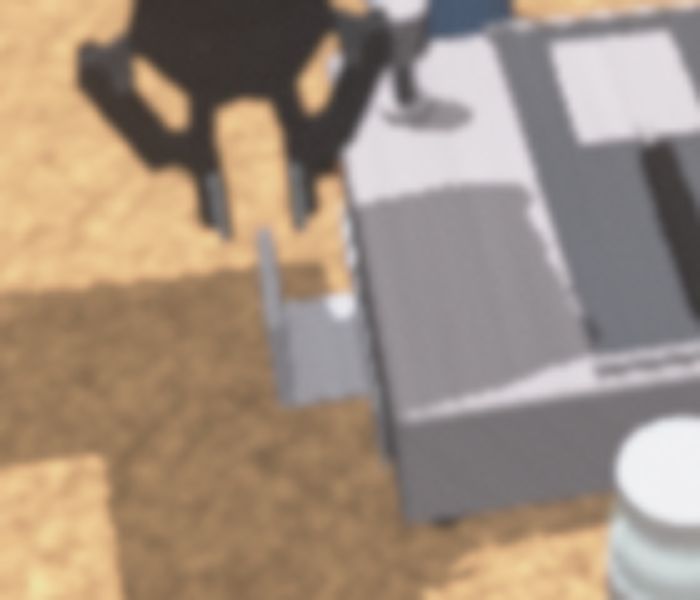

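The two fingers straddle the lip (tips at (225,235) and (300,225), lip top at (265,230)), and the finger linkage stays above the deck. Descending.

```bash

python3 -m inch '[{"x":0.4,"y":-0.4,"z":15,"wx":0,"wy":0,"wz":0},{"x":0.4,"y":-0.4,"z":30,"wx":0,"wy":0,"wz":0},{"x":0.4,"y":-0.4,"z":40,"wx":0,"wy":0,"wz":0},{"x":0.4,"y":-0.4,"z":40,"wx":0,"wy":0,"wz":0}]'
python3 -m inch '[{"x":0,"y":0,"z":10,"wx":0,"wy":0,"wz":0},{"x":0,"y":0,"z":17,"wx":0,"wy":0,"wz":0},{"x":0,"y":0,"z":17,"wx":0,"wy":0,"wz":0},{"x":0,"y":0,"z":17,"wx":0,"wy":0,"wz":0}]'
python3 -m inch '[{"x":0,"y":0,"z":0,"wx":0,"wy":0,"wz":0},{"x":0,"y":0,"z":0,"wx":0,"wy":0,"wz":0},{"x":0,"y":0,"z":0,"wx":0,"wy":0,"wz":0},{"x":0,"y":0,"z":0,"wx":0,"wy":0,"wz":0}]' -1 30
```

```text
t: 16.85
tool_pos: [0.5273, 0.0548, 0.0614]
tcp_rot: [-180.0, 0.0, 83.1]
contact_force: [0.0, -0.1, -0.3]
opening: 0.0262
t: 17.25
tool_pos: [0.5274, 0.0548, 0.0446]
tcp_rot: [180.0, 0.0, 83.0]
contact_force: [1.3, 0.2, -0.2]
opening: 0.0261
t: 17.65
tool_pos: [0.5276, 0.0548, 0.045]
tcp_rot: [179.9, -0.0, 83.0]
contact_force: [0.5, -0.8, 3.1]
opening: 0.0072
```

```bash

python3 -m inch '[{"x":0,"y":-3,"z":0,"wx":0,"wy":0,"wz":0},{"x":0,"y":-6,"z":0,"wx":0,"wy":0,"wz":0},{"x":0,"y":-6,"z":0,"wx":0,"wy":0,"wz":0}]'
python3 -m inch '[{"x":0,"y":-6,"z":0,"wx":0,"wy":0,"wz":0},{"x":0,"y":-14,"z":0,"wx":0,"wy":0,"wz":0},{"x":0,"y":-22,"z":0,"wx":0,"wy":0,"wz":0},{"x":0,"y":-30,"z":0,"wx":0,"wy":0,"wz":0},{"x":0,"y":-38,"z":0,"wx":0,"wy":0,"wz":0},{"x":0,"y":-46,"z":0,"wx":0,"wy":0,"wz":0},{"x":0,"y":-51,"z":0,"wx":0,"wy":0,"wz":0},{"x":0,"y":-51,"z":0,"wx":0,"wy":0,"wz":0}]'
```

```text
t: 17.95
tool_pos: [0.521, 0.0556, 0.0449]
tcp_rot: [180.0, 0.0, 83.0]
contact_force: [-0.2, -0.3, 6.5]
opening: 0.0077
t: 18.75
tool_pos: [0.4697, 0.0617, 0.0449]
tcp_rot: [-180.0, 0.0, 83.0]
contact_force: [-1.7, -2.0, 7.4]
opening: 0.0077
```

```bash

python3 -m inch '[{"x":0,"y":-1.5,"z":0,"wx":0,"wy":0,"wz":0},{"x":0,"y":-2.5,"z":0,"wx":0,"wy":0,"wz":0},{"x":0,"y":-2.5,"z":0,"wx":0,"wy":0,"wz":0}]'
python3 -m inch '[{"x":0,"y":0.5,"z":0,"wx":0,"wy":0,"wz":0},{"x":0,"y":0.5,"z":0,"wx":0,"wy":0,"wz":0},{"x":0,"y":0.5,"z":0,"wx":0,"wy":0,"wz":0},{"x":0,"y":0.5,"z":0,"wx":0,"wy":0,"wz":0}]' -0.5
python3 -m inch '[{"x":0,"y":0,"z":-20,"wx":0,"wy":0,"wz":0},{"x":0,"y":0,"z":-50,"wx":0,"wy":0,"wz":0},{"x":0,"y":0,"z":-90,"wx":0,"wy":0,"wz":0},{"x":0,"y":0,"z":-130,"wx":0,"wy":0,"wz":0},{"x":0,"y":0,"z":-150,"wx":0,"wy":0,"wz":0},{"x":0,"y":0,"z":-150,"wx":0,"wy":0,"wz":0},{"x":0,"y":0,"z":-150,"wx":0,"wy":0,"wz":0}]'
python3 - <<'E'
from h import *
for n in("side","top"):
    shot(n,n+"5.png")
    for q in("screw_grip","tray_grip","mug","jar","spatula"):
        for d in cams.boxes_of(q,n)[:1]: print(n,q,round(d["score"],2),world(d["location"],n).round(4))
b=cv2.imread("pics/side5.png")[120:290,130:330]
cv2.imwrite("pics/v5.png",cv2.resize(b,None,fx=3.5,fy=3.5,interpolation=cv2.INTER_CUBIC))
E
```

```text
t: 19.05
tool_pos: [0.4684, 0.0619, 0.0449]
tcp_rot: [179.9, 0.0, 83.0]
contact_force: [2.2, -1.9, 7.1]
opening: 0.0071
t: 19.45
tool_pos: [0.4685, 0.062, 0.0445]
tcp_rot: [-180.0, 0.0, 83.0]
contact_force: [0.3, 0.1, -0.5]
opening: 0.0215
t: 20.15
tool_pos: [0.4684, 0.062, 0.1944]
tcp_rot: [180.0, -0.0, 83.0]
contact_force: [-1.3, -0.2, -0.2]
opening: 0.0216
side screw_grip 0.61 [0.6207 0.1457 0.1339]
side mug 0.6 [0.6831 0.3075 0.0741]
side jar 0.69 [ 0.6424 -0.1665  0.0775]
side spatula 0.76 [0.713  0.1022 0.0898]
top screw_grip 0.44 [0.6185 0.1571 0.1427]
top tray_grip 0.65 [0.561  0.0725 0.0219]
top mug 0.93 [0.6875 0.3393 0.0482]
top jar 0.88 [ 0.6403 -0.1411  0.1078]
top spatula 0.93 [0.7194 0.1108 0.0825]
```

View pics/v5.png

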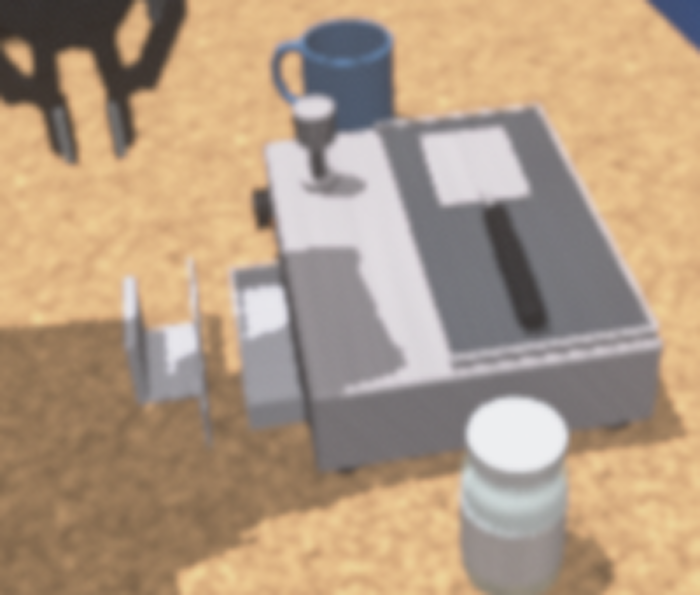

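The tray stands fully out (lip at (135,330)), the screw is up (knob at (315,120)), the gripper is clear, and the mug, jar and spatula have not moved.

```bash
python3 -c "
from cell import r
print(r.finish_job())"
```

```text
the job is handed in; nothing more can be done
None
```

The screw is out and holding by itself, the tray is drawn fully out, and the job is handed in. It finished at about 20 s of the 64 s allowed, and no verdict was reported.

- **Screw:** I lifted the knob until it stopped at about 3 mm, then turned it 36° anticlockwise until it came free. I raised it to about 14 mm and turned it about 130° more up the thread to the stop, where the torque reversed, and it settled at about 18 mm. The wrist force along the screw stayed within about 13 N. After I let go, the side view showed it still standing out, with the tray still shut.
- **Tray:** I pulled the lip about 59 to 60 mm to its stop with a few newtons, then released it and backed the gripper away. The last side picture shows it fully out.
- **Bystanders:** In the last pictures the trained networks placed the mug, jar and spatula within about 5 mm of where they started, which is close to their accuracy of about 4 mm.
- **Checks that disagreed:** In the final check the networks missed the lip in the side view and put it near the griddle body in the top view, at x 0.56. That doesn't fit the hand's position (x 0.468) or the side picture, so I disregarded it. A side force of up to about 7 N stayed on the knob while I turned it, because the grip was slightly off-centre.

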